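# Lock two transmission shafts in their cradle

### The arm

A 6-joint arm with a two-finger parallel gripper is mounted at the origin on the work surface. World frame = base frame: x ahead of the robot, y to its left, z up, the work surface at z = 0. Lengths are in mm, angles in rad, forces in N, time in s.
With the tool pointing down it reaches from about 350 to 875 mm from the base axis. Payload 4.2 kg.
Tool frame: the origin (TCP) lies midway between the tips of the shut fingers; the grasp point (between the pads) lies 19 mm behind it (arm.tcp_to_grasp is the distance from the TCP to the grasp point, in mm); z points along the fingers, y is the line along which they close (so a half turn about z gives the same grasp; the last joint's range is limited). The gripper opens to 85 mm and grips with 20 to 120 N. Pads are 22 mm wide; open, the fingers measure 114 mm over their backs; the gripper's body (76 mm by 85 mm) begins 54 mm behind the grasp point. The pads swing forward as they close: fully open they stand 13 mm farther back than shut.
Start: joints at [-0.9, 0.385, 0.008, 0, -1.194, -0.259], TCP at [250.175, -572.723, 231.312] pointing down, gripper open.
Joint ranges: [-3.14, 3.14], [-1.21, 2.06], [-1.07, 1.41], [-3.16, 2.05], [-2.99, -0.16], [-3.1, 3.1]. Speed limits (rad/s): [2.79, 2.79, 3.14, 3.14, 3.14, 3.14].

### API

Orientations are given as a unit quaternion [x, y, z, w].
In Python, from bench import arm, get_image gives the robot as it stands.
- The arm moves only by the tool drive_tool, never from a script. Its argument "deltas" is a list of rows, each a list of 2 entries, a list of its own where there are three numbers: the shift along the tool's x, y, z in cm, then the turn, a rotation vector about the tool's x, y, z in degrees. In form: [[[x, y, z], [ax, ay, az]], ...]. A call has 1 to 12 rows; each row shifts and turns the commanded pose from where the row before left it, along the tool's axes as they then stand; what a row does not reach is not made up. A row lasts 1/10 s, in which the tool goes at most 50 mm and 8.59 degrees, less where a joint would pass 70% of its speed; a pose out of reach is approached as far as the arm can. A call with a gripper value outside its range is refused whole. "claw" is the finger opening in cm, from 0 to 8.54, set as the call begins (left out, the last holds). The fingers move at their own pace and stop on an object; the grip force is fixed at half the most. Time passes only in rows, so rows that do not move let the fingers close. It gives the time, the measured TCP pose, the force, the opening and the grip force at its end, in the units of the state.
- arm.read_state(): the state, without advancing time (a new reading comes with each control period).
- get_image(name): name is "side" or "top" or "wrist"; returns a dict with "img" (400x640x3 uint8, red, green, blue), "fx", "fy", "cx", "cy" (pixels), "eye" and "orientation" of the camera in the world; the wrist camera has in their place "mount" (4x4, takes a point from camera to tool coordinates, whose origin is the TCP and whose axes are the flange's). Camera axes: x right, y down, z forward; pixel columns grow to the right and rows downward; lengths in mm; the calibration is good to about 2 mm. A picture is of the moment at which its call begins: read the wrist's pose just before it. There is no depth.
- arm.job_done(): hands the job in; it is judged then, once.
The state is a dict: "clock": time; "joints": joint angles; "joint_vel": joint speeds; "joint_efforts": joint torques, N m; "position": TCP position; "ee_rot": TCP orientation; "contact_force": force on the tool from outside, world axes, zero at the start; "wrist_torque": the same for the moment, N m; "gripper_width": finger opening in mm; "grasp_force": force on a finger pad.
Only numpy, scipy, OpenCV 4.12 (cv2) and the standard library are available. Lean on these libraries where they do the work, as an engineer would, in place of code of your own. Each camera call takes 0.05 s, during which the arm holds its last target. There are 200 camera calls.

### The job

On the transmission bench, slide both shafts along the lanes of the blue cradle until each is fully home against the aluminium end stop. Then swing the yellow keeper bar down across their necks and press its red pad until the bar snaps fully shut under the brass spring catch, and keep it pressed down with about 20 N for half a second to set the catch before letting go. Never push a shaft or the bar harder than 60 N, and leave everything else on the bench where it is.

Things in the scene. Friction and masses are not known exactly. Their poses are not given: they have to be found in the camera images.
- cradle: Blue fixed cradle, base plate 12 mm thick (x -103 to +87, y -110 to +95 mm). Origin on the table, z up. Two open-topped lanes along its y axis at x = -24 and +24 mm, closed at +y by the end stop. The keeper bar's hinge stands at the +x side (cheeks x 57 to 79 mm, 54 mm high), its catch post at the -x side (x -102 to -82, y -20 to +10 mm, 62 mm high).
- lane_near (a point): Open (-y) end of the near lane, on its centre line, at the level of its floor (cradle x = -24, y = -110, 12 mm above the table). The floor is flat; each lane is 37 mm wide between black walls that reach 26 mm above the table and run from y = -110 to +85 mm. Either shaft may lie in it.
- lane_far (a point): The same point of the far lane (cradle x = +24, y = -110, 12 mm above the table).
- end_stop (a point): Middle of the end stop's face, which both shafts' rear faces must touch: cradle x = 0, y = +85, 28 mm above the table. The aluminium stop block is 101 mm wide, 10 mm thick, its top 40 mm above the table. A shaft that is home has its origin at cradle y = -5 mm, its neck under the keeper bar.
- catch (a point): Nose of the brass spring plunger that sticks out of the catch post towards +x: cradle x = -66, y = -5, 51 mm above the table. It gives way sideways as the bar's end passes down, then holds it below. The push needed on the pad rises to about 10 to 20 N just before the snap, then drops to nothing; the firm stop comes right after, and there the force rises steeply: creep.
- keeper (a joint): Angle of the yellow keeper bar, rad: 0 = fully shut (level, firm stop), pi/2 = straight up, 2.1 = leaning back to the cradle's +x. Starts at 1.35 to 1.9. Stiff hinge: the bar stays where left, 1 to 6 N at the pad swings it. Its end meets the catch near 0.13, snaps past at about 0.07, then springs shut. With a shaft over 7 mm short of home it lands on a journal and cannot shut.
- keeper_hinge (a point): Point on the bar's hinge axis, which is parallel to the cradle's y: cradle x = +68, y = -5, 42 mm above the table. The bar is 134 mm long from here to the centre of its round steel end (radius 5 mm), 16 mm wide, 10 mm thick, about 0.2 kg. Shut, it points to the cradle's -x and its top is 47 mm above the table.
- keeper_pad (a point): Centre of the face of the red push pad (32 mm along the bar, 22 mm wide, 4 mm proud): 113 mm from the hinge axis, 9 mm off the bar's middle plane, on the bar's upper side when shut (the +x side when it stands up). Own x axis along the bar towards the hinge, z out of the pad. Shut, it is at cradle x = -45, y = -5, 51 mm above the table.
- shaft_long: Long bright steel shaft, 190 mm long, about 0.4 kg, loose in either lane of the cradle. Origin on its axis at mid-neck, 28 mm above the table; y along it to its rear (the cradle's +y). Two 32 mm thick journals; between them a neck 14 mm thick, 30 mm long (y -15 to +15 mm). Flat rear face at y = +90 mm, flat front face (to push) at y = -100 mm. Starts 15 to 50 mm short of home.
- shaft_short: Short brass-coloured shaft, 165 mm long, about 0.4 kg, loose in either lane of the cradle. Origin on its axis at mid-neck, 28 mm above the table; y along it to its rear (the cradle's +y). Two 32 mm thick journals; between them a neck 14 mm thick, 30 mm long (y -15 to +15 mm). Flat rear face at y = +90 mm, flat front face (to push) at y = -75 mm. Starts 15 to 50 mm short of home.
- tub: Bystander, loose on the bench, not part of the job. White lidded tub with a green band, 90 mm across, 85 mm tall, beyond the end stop. Origin under its centre.
- clutch_ring: Bystander, loose on the bench, not part of the job. Flat copper-coloured clutch ring, 124 mm across, 12 mm high, on the far (+x) side of the cradle. Origin under its centre.
- screwdriver: Bystander, loose on the bench, not part of the job. Orange screwdriver, 200 mm long, lying on the far (+x) side of the cradle. Origin at its middle.
- wrench: Bystander, loose on the bench, not part of the job. Steel wrench, 170 mm long, lying on the near (-x) side of the cradle. Origin at its middle.
- oil_bottle: Bystander, loose on the bench, not part of the job. Black bottle with a red cap, 60 mm across, 160 mm tall, far left. Origin under its centre.
- hammer: Bystander, loose on the bench, not part of the job. Hammer with a yellow handle, 280 mm long, lying at the right. Origin near its middle.
- bearing_hub: Bystander, loose on the bench, not part of the job. Aluminium flanged hub, 100 mm across, 50 mm tall, at the left. Origin under its centre.
Not all that is in view belongs to the job. Of the things that look like the shaft_long, the middle-sized one is meant.

How it is judged (in metres and radians):
On the way, in this order (a step that is already met when the one before it is completed fails the run):
1. both shafts home against the end stop while the keeper bar is still up (y of each of shaft_long, shaft_short in the frame of cradle above -0.009 m and z of each of shaft_long, shaft_short in the frame of cradle below 0.032 m and value of joint keeper above 0.5 rad), for 0.2 s.
2. keeper bar snapped shut over both necks and pressed down by the fingers with 10 to 40 N (y of each of shaft_long, shaft_short in the frame of cradle above -0.009 m and z of each of shaft_long, shaft_short in the frame of cradle below 0.032 m and value of joint keeper below 0.03 rad and contact force between the fingers and keeper between 10 and 40 N), for 0.4 s.
At the end, for the whole second after the job is handed in: Both shafts lie in the lanes, at rest, each within 4 mm of the end stop, and the keeper bar is snapped shut (within 0.03 rad of its stop) over their necks (y of each of shaft_long, shaft_short in the frame of cradle above -0.009 m and z of each of shaft_long, shaft_short in the frame of cradle below 0.032 m and value of joint keeper below 0.03 rad and linear speed of each of shaft_long, shaft_short below 0.02 m/s); the robot touches nothing.
It fails at once if pushing the keeper bar or a shaft with more than 60 N (contact force between any of the fingers, the arm and shaft_long above 60 N or contact force between any of the fingers, the arm and shaft_short above 60 N or contact force between any of the fingers, the arm and keeper above 60 N).
It fails at once if another thing on the bench moved by more than 25 mm or tipped (distance of any of tub, clutch_ring, screwdriver, wrench, oil_bottle, hammer, bearing_hub from where it was at the start of the episode above 0.025 m or angle between any of tub, oil_bottle, bearing_hub's own z axis and vertical above 0.5 rad).
It also fails if it takes over 72 s, if anything falls off the work surface, if the arm or the gripper's body presses on something with over 40 N, if the wrist force passes 120 N, or if a joint passes its speed limit or range.

## Working session

There is one attempt and no reset: what is moved stays moved. The work goes in short steps, Python scripts to look and compute and a tool call to move; the robot and the scene stay as the last step left them, time stands still between calls to the robot, and variables do not carry over. Pictures are saved under pics/ and viewed, at most 10 in all, crops included, and the job is handed in when it is done.

Besides the shell and the picture viewer there is one more tool, called after "Emit:" as name(argument=value, ...), one argument or row to a line, values as JSON. drive_tool: Moves the arm, as the interface text tells. Its arguments: {"type":"object","properties":{"deltas":{"type":"array"},"claw":{"type":"number"}},"required":["deltas"]}

```bash
mkdir -p pics
cat > h.py <<'E'
import numpy as np, cv2, json
from scipy.spatial.transform import Rotation as R
from bench import arm, get_image
def snap(n,f):
    d=get_image(n); cv2.imwrite('pics/'+f+'.png',cv2.cvtColor(d['img'],cv2.COLOR_RGB2BGR))
    np.save('pics/'+f+'.npy',d,allow_pickle=True); return d
def load(f): return np.load('pics/'+f+'.npy',allow_pickle=True).item()
def ray(d,u,v):
    r=R.from_quat(d['orientation']).as_matrix()@np.array([(u-d['cx'])/d['fx'],(v-d['cy'])/d['fy'],1]); return np.array(d['eye']),r
def atz(d,u,v,z):
    e,r=ray(d,u,v); return e+r*(z-e[2])/r[2]
def proj(d,p):
    c=R.from_quat(d['orientation']).as_matrix().T@(np.array(p)-d['eye']); return d['fx']*c[0]/c[2]+d['cx'],d['fy']*c[1]/c[2]+d['cy']
def tri(a,b):
    A=[];B=[]
    for e,r in (a,b):
        P=np.eye(3)-np.outer(r,r)/(r@r);A.append(P);B.append(P@e)
    return np.linalg.solve(sum(A),sum(B))
E
python3 - <<'E'
from h import *
for n in('top','side'):
    d=snap(n,n+'0'); print(n,d['fx'],d['eye'],d['orientation'])
print(arm.read_state())
E
```

```text
top 422.47689444097347 [ 363.2234519    17.51234957 1421.64437737] [-0.69710739  0.71491167 -0.04028871  0.03632364]
side 479.98181466329004 [   80.50863046 -1111.90217136  1117.48864431] [ 0.89407247 -0.17412832  0.07492286 -0.40583286]
{'clock': 0.1, 'joints': array([-9.00384158e-01,  3.85483277e-01,  6.77920151e-03, -4.28150667e-04,
       -1.19402378e+00, -2.58603167e-01]), 'joint_vel': array([ 5.97619904e-05, -1.81195592e-03,  5.28047907e-03,  2.58298880e-03,
        3.35016685e-05,  1.01138881e-03]), 'joint_efforts': array([-7.94960433e-04, -3.93320239e+01,  1.88928741e+01,  4.19794410e+00,
       -2.57160980e-03,  1.35610597e-05]), 'position': array([ 249.97527135, -572.26517011,  230.33635751]), 'ee_rot': array([-2.04375250e-01,  9.78892121e-01,  9.52576179e-04, -2.54746768e-04]), 'contact_force': array([ 0.10416757,  0.72182158, -0.26315616]), 'wrist_torque': array([ 0.00016006, -0.00766896, -0.01584329]), 'grasp_force': 0.0, 'gripper_width': 85.26784142763634}
```

View pics/top0.png

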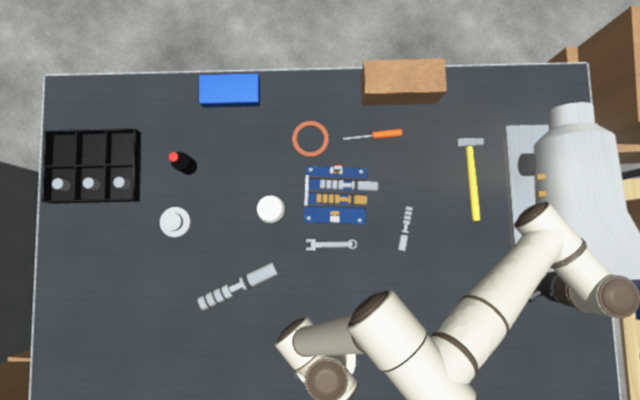

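View pics/side0.png

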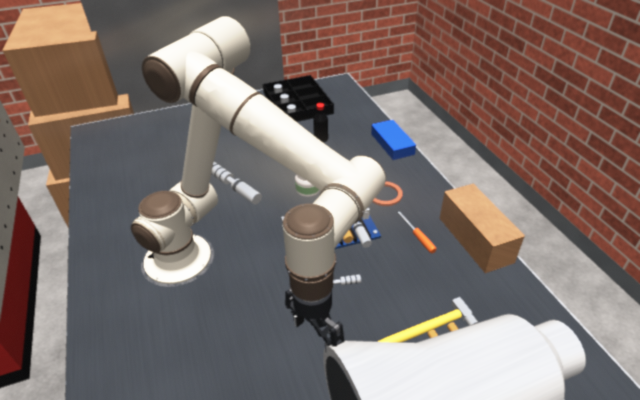

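Run:
```python
from h import *
d=load('top0')
for p in [(336,195),(305,190),(378,185),(367,199),(331,244),(270,209)]: print(p,atz(d,*p,20).round())
im=cv2.imread('pics/top0.png')[140:270,220:420]; cv2.imwrite('pics/c1.png',cv2.resize(im,None,fx=4,fy=4,interpolation=2))
w=snap('wrist','w0'); print(w['mount'],w['fx'],w['cx'],w['cy'])
```

```text
(336, 195) [534. -54.  20.]
(305, 190) [553.  50.  20.]
(378, 185) [ 564. -195.   20.]
(367, 199) [ 517. -157.   20.]
(331, 244) [371. -32.  20.]
(270, 209) [492. 167.  20.]
[[-3.35228181e-04 -9.65750638e-01 -2.59471757e-01  6.44141605e+01]
 [ 9.99999777e-01 -4.73406065e-04  4.70047702e-04  7.64167076e-01]
 [-5.76784372e-04 -2.59471542e-01  9.65750582e-01 -1.42827356e+02]
 [ 0.00000000e+00  0.00000000e+00  0.00000000e+00  1.00000000e+00]] 355.8336662477324 318.3465534569065 196.3873213870679
```

View pics/c1.png

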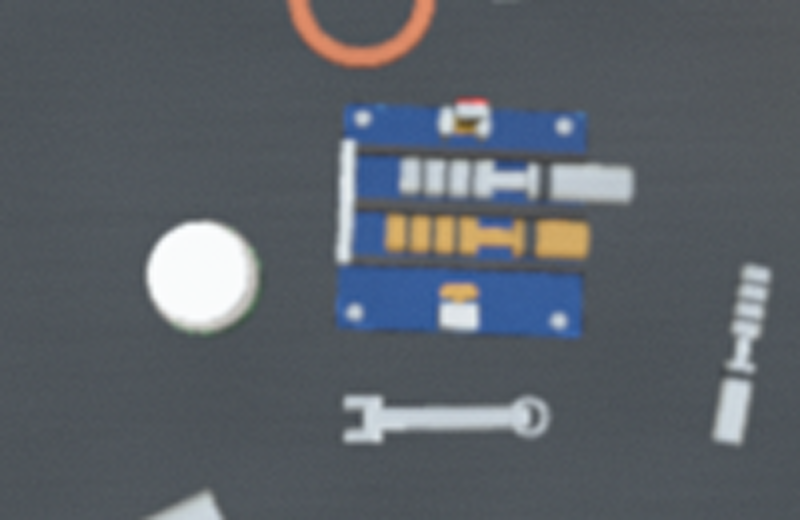

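Emit:
drive_tool(
  deltas=[
    [[-3.45,1.87,-0.25],[0,0,0]],
    [[-3.45,1.87,-0.25],[0,0,0]],
    [[-3.45,1.87,-0.25],[0,0,0]],
    [[-3.45,1.87,-0.25],[0,0,0]],
    [[-3.45,1.87,-0.25],[0,0,0]],
    [[-3.45,1.87,-0.25],[0,0,0]],
    [[-3.45,1.87,-0.25],[0,0,0]],
    [[-3.45,1.87,-0.25],[0,0,0]],
    [[-3.45,1.87,-0.25],[0,0,0]],
    [[-3.45,1.87,-0.25],[0,0,0]],
    [[-3.45,1.87,-0.25],[0,0,0]],
    [[-3.45,1.87,-0.25],[0,0,0]],
  ],
  claw=0,
)

```text
clock: 1.35
position: [540.4, -199.9, 261.2]
ee_rot: [-0.205, 0.979, 0.0, -0.0]
contact_force: [1.4, -0.9, -0.3]
gripper_width: -0.1
grasp_force: 0.0
```

Emit:
drive_tool(
  deltas=[
    [[0,0,0],[0,0,-8.3]],
    [[0,0,0],[0,0,-8.3]],
    [[0,0,0],[0,0,-8.3]],
    [[0,0,0],[0,0,-8.3]],
    [[0,0,0],[0,0,-8.3]],
    [[0,0,0],[0,0,-8.3]],
    [[0,0,0],[0,0,-8.3]],
    [[0,0,0],[0,0,-8.3]],
    [[0,0,0],[0,0,0]],
    [[0,0,0],[0,0,0]],
    [[0,0,0],[0,0,0]],
  ],
)

```text
clock: 2.45
position: [539.7, -201.3, 261.2]
ee_rot: [-0.706, 0.708, 0.0, -0.0]
contact_force: [-0.2, -0.1, 0.6]
gripper_width: 0.0
grasp_force: 0.0
```

```bash
cat >> h.py <<'E'
def wsnap(f):
    s=arm.read_state(); d=get_image('wrist'); T=np.eye(4); T[:3,:3]=R.from_quat(s['ee_rot']).as_matrix(); T[:3,3]=s['position']
    M=T@np.array(d['mount']); d['eye']=M[:3,3]; d['orientation']=R.from_matrix(M[:3,:3]).as_quat()
    cv2.imwrite('pics/'+f+'.png',cv2.cvtColor(d['img'],cv2.COLOR_RGB2BGR)); np.save('pics/'+f+'.npy',d,allow_pickle=True)
    print(s['clock'],s['position'].round(1),R.from_quat(s['ee_rot']).as_matrix().round(3),s['joints'].round(2)); return d
E
python3 -c "
from h import *
wsnap('wa')"
```

```text
2.45 [ 539.7 -201.3  261.2] [[-0.002 -1.    -0.   ]
 [-1.     0.002  0.   ]
 [-0.     0.    -1.   ]] [-0.08  0.28 -0.07 -0.   -1.22  0.07]
```

View pics/wa.png

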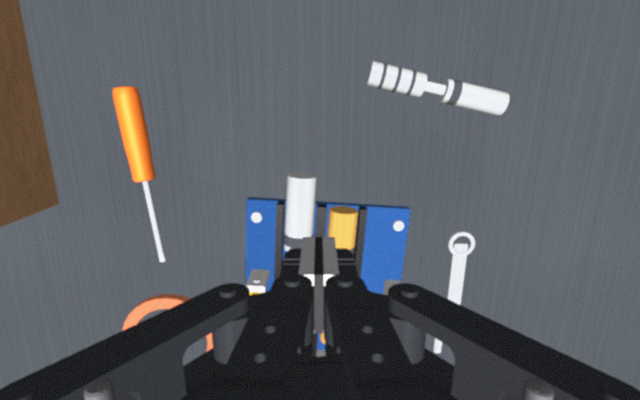

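Emit:
drive_tool(
  deltas=[
    [[3,0,0],[0,0,0]],
    [[3,0,0],[0,0,0]],
    [[3,0,0],[0,0,0]],
    [[3,0,0],[0,0,0]],
    [[0,0,0],[0,0,0]],
    [[0,0,0],[0,0,0]],
  ],
)

```text
clock: 3.1
position: [539.4, -321.8, 260.8]
ee_rot: [-0.706, 0.708, 0.0, -0.0]
contact_force: [-0.6, -0.4, 0.0]
gripper_width: 0.1
grasp_force: 0.0
```

```bash
python3 -c "
from h import *
d=wsnap('wb')
im=cv2.imread('pics/wb.png')[150:400,200:450]
cv2.imwrite('pics/wbc.png',cv2.resize(im,(600,600),interpolation=2))
im=cv2.imread('pics/wa.png')[150:350,200:450]
cv2.imwrite('pics/wac.png',cv2.resize(im,(600,480),interpolation=2))
"
```

```text
3.1 [ 539.4 -321.8  260.8] [[-0.002 -1.    -0.001]
 [-1.     0.002  0.   ]
 [-0.     0.001 -1.   ]] [-0.28  0.37  0.06 -0.   -1.26  0.28]
```

View pics/wbc.png

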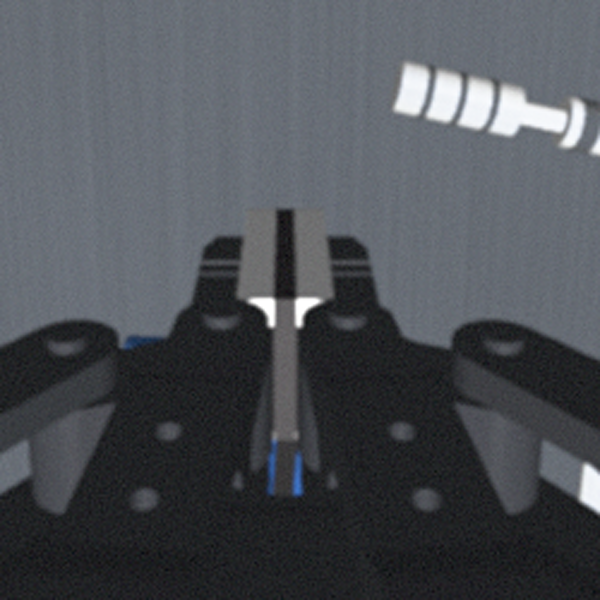

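View pics/wac.png

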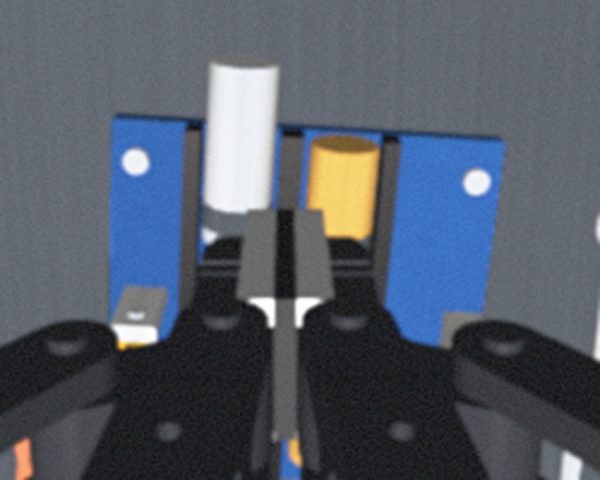

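Emit:
drive_tool(
  deltas=[
    [[-4,0,0],[0,0,0]],
    [[-4,0,0],[0,0,0]],
    [[-4,0,0],[0,0,0]],
    [[-4,0,0],[0,0,0]],
    [[-4,0,0],[0,0,0]],
    [[-4,0,0],[0,0,0]],
    [[0,0,0],[0,0,0]],
    [[0,0,0],[0,0,0]],
  ],
)

```text
clock: 3.95
position: [539.6, -79.7, 261.8]
ee_rot: [0.708, -0.706, 0.0, -0.0]
contact_force: [0.3, -0.0, 0.4]
gripper_width: 0.1
grasp_force: 0.0
```

```bash
python3 -c "
from h import *
d=wsnap('wc')
im=cv2.imread('pics/wc.png')[0:300,130:530]
cv2.imwrite('pics/wcc.png',cv2.resize(im,(800,600),interpolation=2))
d=load('wa')
for u,v,z in [(246.7,198.3,12),(410,207.5,12),(302,178,44),(302,174,12),(343.7,210,28)]: print(u,v,atz(d,u,v,z).round(1))
"
```

```text
3.95 [539.6 -79.7 261.8] [[ 0.003 -1.     0.001]
 [-1.    -0.003  0.   ]
 [-0.    -0.001 -1.   ]] [ 0.15  0.23 -0.14  0.   -1.2  -0.15]
246.7 198.3 [ 622.3 -158.1   12. ]
410 207.5 [ 435.  -146.7   12. ]
302 178 [ 557.2 -188.5   44. ]
302 174 [ 558.7 -186.2   12. ]
343.7 210 [ 512.4 -148.8   28. ]
```

View pics/wcc.png

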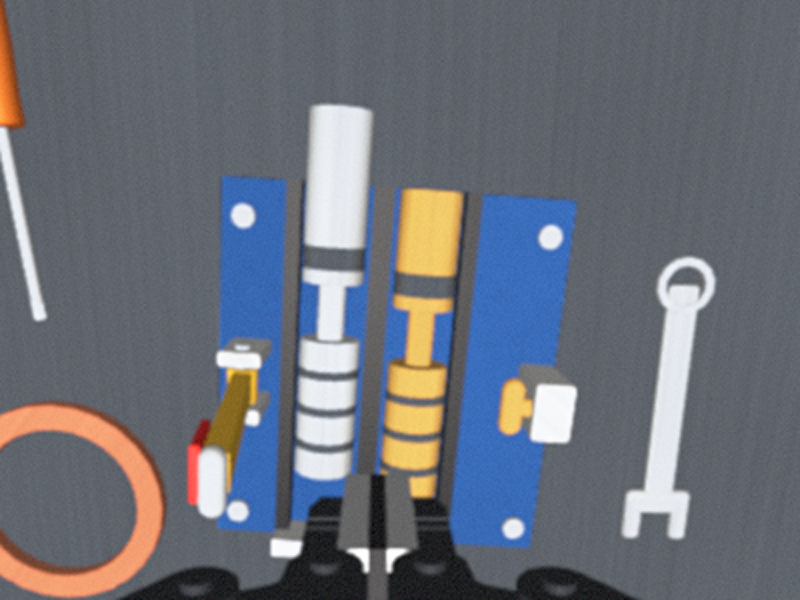

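```bash
cat > fit.py <<'E'
from h import *
from scipy.optimize import least_squares
d=load('wc'); a=load('wa')
P=[((87,-110,12),(222,177)),((-103,-110,12),(577,201)),((-103,95,12),(530,548)),((87,95,12),(220,527)),((-82,-20,62),(537,379)),((-102,-20,62),(577,385)),((-102,10,62),(569,443)),((-82,10,62),(530,438))]
Q=[((87,-110,12),(246.7,198.3)),((-103,-110,12),(410,207.5))]
def W(p,l):
    c,s=np.cos(p[2]),np.sin(p[2]); return np.array([p[0]+c*l[0]-s*l[1],p[1]+s*l[0]+c*l[1],l[2]+p[3]])
def res(p):
    r=[]
    for l,(u,v) in P: q=proj(d,W(p,l)); r+=[q[0]-130-u/2,0]; r[-2]=q[0]-(130+u/2); r[-1]=q[1]-v/2
    for l,(u,v) in Q: q=proj(a,W(p,l)); r+=[q[0]-u,q[1]-v]
    return r
s=least_squares(res,[534,-54,0,0],x_scale=[10,10,.1,10]); print('cradle',s.x.round(3),np.array(res(s.x)).round(1))
p=s.x
f=lambda t:np.array(proj(d,W(p,(68-134*np.cos(t),-5,42+134*np.sin(t)))))-(130+212/2,482/2)
t=least_squares(lambda t:f(t[0]),[1.6]); print('keeper',t.x,t.fun)
print('end xyz',W(p,(68-134*np.cos(t.x[0]),-5,42+134*np.sin(t.x[0]))))
def loc(w): 
    c,s_=np.cos(p[2]),np.sin(p[2]); e=w-np.array([p[0],p[1],p[3]]); return np.array([c*e[0]+s_*e[1],-s_*e[0]+c*e[1],e[2]])
for n,ua,uc in [('long',(302,178),(341,107)),('short',(344,208),(433,191))]:
    w=tri(ray(a,*ua),ray(d,130+uc[0]/2,uc[1]/2)); print(n,w.round(1),loc(w).round(1), loc(atz(d,130+uc[0]/2,uc[1]/2,44)).round(1))
print('lane fronts',W(p,(24,-100,28)),W(p,(-24,-75,28)), 'pad shut',W(p,(-45,-5,51)))
E
python3 fit.py
```

```text
cradle [ 5.4292e+02 -4.1622e+01 -6.2000e-02 -3.8810e+00] [ 0.2 -0.4 -0.3 -0.6  0.2 -1.  -0.2  0.3  0.   1.6 -0.2 -0.1 -0.2 -0.9
 -0.1  0.4  0.1  0.2  0.5  0.4]
keeper [1.47721509] [ 0.04351738 -1.76732206]
end xyz [597.98539847 -50.03042348 171.53297016]
long [ 557.6 -187.6   39.8] [  23.7 -144.8   43.7] [  23.7 -144.3   47.9]
short [ 511.6 -149.3   21.9] [ -24.6 -109.4   25.7] [ -23.1 -109.    47.9]
lane fronts [ 560.71433046 -142.91076455   24.11929105] [ 514.34561825 -115.00122267   24.11929105] pad shut [497.69783503 -43.84047989  47.11929105]
```

Emit:
drive_tool(
  deltas=[
    [[0,0,0],[0,0,3.7]],
    [[3.25,-0.62,0],[0,0,0]],
    [[3.25,-0.62,0],[0,0,0]],
    [[3.25,-0.62,0],[0,0,0]],
    [[3.25,-0.62,0],[0,0,0]],
    [[0,0,4],[0,0,0]],
    [[0,0,4],[0,0,0]],
    [[0,0,4],[0,0,0]],
    [[0,0,4],[0,0,0]],
    [[0,0,4],[0,0,0]],
    [[0,0,2],[0,0,0]],
    [[0,0,1],[0,0,0]],
  ],
)

```text
clock: 5.2
position: [554.3, -213.7, 28.7]
ee_rot: [-0.683, 0.73, 0.002, -0.002]
contact_force: [0.2, 0.2, 0.4]
gripper_width: 0.2
grasp_force: 0.0
```

```bash
cat >> fit.py <<'E'
st=arm.read_state(); print('TCP local',loc(st['position']).round(1),'z',st['position'][2],(R.from_euler('z',-p[2]).as_matrix()@R.from_quat(st['ee_rot']).as_matrix()).round(3)); print('F',st['contact_force'].round(1),st['clock'])
E
sed -i 's/\[534,-54,0,0\],x_scale=\[10,10,.1,10\]/[534,-54,0,0],bounds=([0,-500,-1,-1e-3],[900,500,1,1e-3]),x_scale=[10,10,.1,1]/' fit.py; python3 fit.py
```

```text
cradle [ 5.43419e+02 -4.25500e+01 -6.20000e-02 -1.00000e-03] [-1.  -1.5  0.3 -1.4  0.5 -0.2 -1.3  1.   0.4  1.7  0.4 -0.1  0.4 -0.5
  0.3  0.8 -1.   0.4  1.   0.6]
keeper [1.46693631] [ 0.01823112 -0.88163749]
end xyz [597.11458501 -50.88564745 175.27692691]
long [ 557.6 -187.6   39.8] [  23.2 -143.9   39.8] [  23.2 -143.4   44. ]
short [ 511.6 -149.3   21.9] [ -25.2 -108.5   21.9] [ -23.6 -108.1   44. ]
lane fronts [ 561.19076843 -143.84239495   27.999     ] [ 514.82829911 -115.92248379   27.999     ] pad shut [498.19643083 -44.75801964  50.999     ]
TCP local [  21.4 -170.1   28.7] z 28.681369437222617 [[-0.005 -1.    -0.005]
 [-1.     0.005  0.   ]
 [-0.     0.005 -1.   ]]
F [0.2 0.2 0.4] 5.2
```

Emit:
drive_tool(
  deltas=[
    [[-0.5,-0.2,-0.2],[0,0,0]],
    [[-0.5,0,0],[0,0,0]],
    [[-0.4,0,0],[0,0,0]],
    [[-0.4,0,0],[0,0,0]],
    [[-0.4,0,0],[0,0,0]],
    [[-0.4,0,0],[0,0,0]],
    [[-0.4,0,0],[0,0,0]],
    [[-0.4,0,0],[0,0,0]],
    [[-0.4,0,0],[0,0,0]],
    [[-0.4,0,0],[0,0,0]],
    [[-0.4,0,0],[0,0,0]],
    [[-0.4,0,0],[0,0,0]],
  ],
)

```text
clock: 6.4
position: [562.3, -163.5, 34.8]
ee_rot: [-0.684, 0.729, -0.001, 0.0]
contact_force: [-1.0, -5.9, 4.5]
gripper_width: 0.3
grasp_force: 2.9
```

Emit:
drive_tool(
  deltas=[
    [[-0.2,0,0],[0,0,0]],
    [[-0.2,0,0],[0,0,0]],
  ],
)

```text
clock: 6.6
position: [562.4, -160.8, 34.8]
ee_rot: [-0.684, 0.729, -0.002, -0.0]
contact_force: [-0.3, -18.9, 2.8]
gripper_width: -0.1
grasp_force: 9.3
```

```bash
python3 fit.py|tail -4
```

```text
TCP local [  26.2 -116.8   34.8] z 34.83357367424482 [[-0.001 -1.     0.002]
 [-1.     0.001 -0.003]
 [ 0.003 -0.002 -1.   ]]
F [ -0.3 -18.9   2.8] 6.6
```

Emit:
drive_tool(
  deltas=[
    [[-0.1,0,0],[0,0,0]],
    [[0,0,0],[0,0,0]],
  ],
)

```text
clock: 6.8
position: [562.4, -160.9, 34.8]
ee_rot: [-0.684, 0.729, -0.002, -0.001]
contact_force: [-0.1, -15.0, 3.2]
gripper_width: 0.6
grasp_force: 7.7
```

```bash
python3 fit.py|tail -4;python3 -c "
from h import *
wsnap('wd')
im=cv2.imread('pics/wd.png')[0:400,100:540]
cv2.imwrite('pics/wdc.png',cv2.resize(im,(660,600),interpolation=2))
d=snap('top','t1')
im=cv2.imread('pics/t1.png')[155:235,290:400]
cv2.imwrite('pics/t1c.png',cv2.resize(im,None,fx=7,fy=7,interpolation=2))"
```

```text
TCP local [  26.2 -116.9   34.8] z 34.7933430824951 [[-0.002 -1.     0.002]
 [-1.     0.002 -0.004]
 [ 0.004 -0.002 -1.   ]]
F [ -0.1 -15.    3.2] 6.8
6.8 [ 562.4 -160.9   34.8] [[-0.064 -0.998  0.002]
 [-0.998  0.064 -0.004]
 [ 0.004 -0.002 -1.   ]] [ 0.    0.53 -0.33  0.01 -0.72 -0.07]
```

View pics/t1c.png

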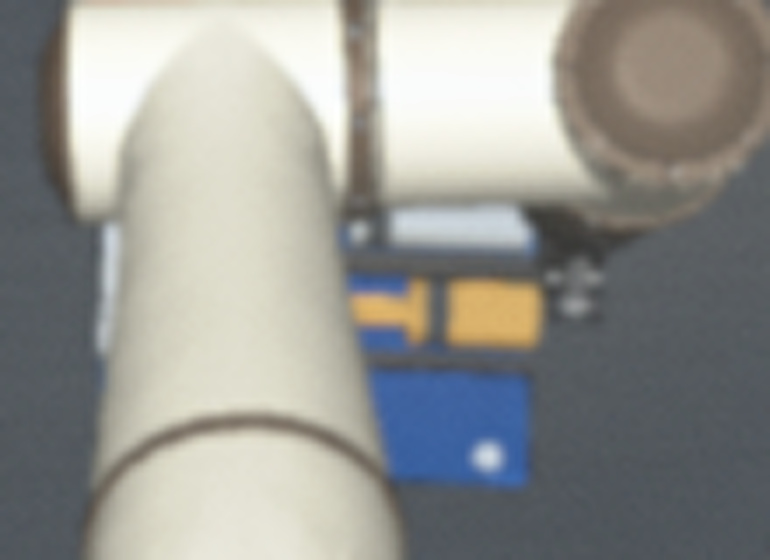

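Emit:
drive_tool(
  deltas=[
    [[0.8,0,0],[0,0,0]],
    [[1.4,0,0],[0,0,0]],
    [[0.2,2,0],[0,0,0]],
    [[0,2,0],[0,0,0]],
    [[0,1,0],[0,0,0]],
    [[0,0,0],[0,0,0]],
    [[0,0,0],[0,0,0]],
  ],
)

```text
clock: 7.6
position: [511.2, -178.7, 33.6]
ee_rot: [-0.684, 0.729, -0.001, 0.0]
contact_force: [-0.4, -0.4, -0.3]
gripper_width: -0.3
grasp_force: 0.0
```

```bash
python3 fit.py|tail -4
```

```text
TCP local [ -23.7 -137.8   33.6] z 33.60142376724608 [[-0.002 -1.     0.001]
 [-1.     0.002 -0.   ]
 [ 0.    -0.001 -1.   ]]
F [-0.4 -0.4 -0.3] 7.6
```

Emit:
drive_tool(
  deltas=[
    [[-0.4,0,0.3],[0,0,0]],
    [[-0.4,0,0],[0,0,0]],
    [[-0.4,0,0],[0,0,0]],
    [[-0.4,0,0],[0,0,0]],
    [[-0.4,0,0],[0,0,0]],
    [[-0.4,0,0],[0,0,0]],
    [[-0.4,0,0],[0,0,0]],
    [[-0.4,0,0],[0,0,0]],
    [[-0.4,0,0],[0,0,0]],
    [[-0.4,0,0],[0,0,0]],
  ],
)

```text
clock: 8.6
position: [512.7, -138.4, 30.3]
ee_rot: [-0.684, 0.73, 0.0, -0.0]
contact_force: [0.7, -1.5, -1.1]
gripper_width: -0.0
grasp_force: 0.6
```

Emit:
drive_tool(
  deltas=[
    [[-0.2,0,0],[0,0,0]],
    [[-0.2,0,0],[0,0,0]],
  ],
)

```text
clock: 8.8
position: [513.1, -134.5, 30.3]
ee_rot: [-0.684, 0.73, 0.0, -0.0]
contact_force: [0.1, -1.4, -0.9]
gripper_width: 0.7
grasp_force: 0.6
```

```bash
python3 fit.py|tail -4
```

```text
TCP local [-24.6 -93.7  30.3] z 30.308970674415608 [[-0.003 -1.    -0.   ]
 [-1.     0.003 -0.   ]
 [ 0.     0.    -1.   ]]
F [ 0.1 -1.4 -0.9] 8.8
```

Emit:
drive_tool(
  deltas=[
    [[-0.15,0,0],[0,0,0]],
    [[-0.15,0,0],[0,0,0]],
  ],
)

```text
clock: 9.0
position: [512.9, -132.7, 30.4]
ee_rot: [-0.684, 0.729, -0.0, -0.001]
contact_force: [-0.4, -13.6, -0.5]
gripper_width: -0.1
grasp_force: 6.3
```

Emit:
drive_tool(
  deltas=[
    [[-0.15,0,0],[0,0,0]],
    [[-0.15,0,0],[0,0,0]],
  ],
)

```text
clock: 9.2
position: [512.6, -132.4, 30.7]
ee_rot: [-0.684, 0.729, -0.001, -0.003]
contact_force: [-0.8, -26.5, -0.6]
gripper_width: -0.3
grasp_force: 13.3
```

```bash
python3 fit.py|tail -4
```

```text
TCP local [-25.2 -91.6  30.7] z 30.731955251151962 [[-0.002 -1.    -0.002]
 [-1.     0.002 -0.005]
 [ 0.005  0.002 -1.   ]]
F [ -0.8 -26.5  -0.6] 9.2
```

Emit:
drive_tool(
  deltas=[
    [[1,0,0],[0,0,0]],
    [[1.5,0,0],[0,0,0]],
    [[0,0,-3.9],[0,0,0]],
    [[0,0,-3.9],[0,0,0]],
    [[0,0,-3.9],[0,0,0]],
    [[0,0,-3.9],[0,0,0]],
    [[0,0,-3.9],[0,0,0]],
    [[0,0,-3.9],[0,0,0]],
  ],
)

```text
clock: 10.0
position: [511.6, -153.8, 266.3]
ee_rot: [-0.684, 0.73, -0.0, 0.001]
contact_force: [2.0, -0.2, -0.1]
gripper_width: 0.2
grasp_force: 0.0
```

Emit:
drive_tool(
  deltas=[
    [[0,0,0],[0,0,-8.2]],
    [[0,0,0],[0,0,-8.2]],
    [[0,0,0],[0,0,-8.2]],
    [[0,0,0],[0,0,-8.2]],
    [[0,0,0],[0,0,-8.2]],
    [[0,0,0],[0,0,-8.2]],
    [[0,0,0],[0,0,-8.2]],
    [[0,0,0],[0,0,-8.2]],
    [[0,0,0],[0,0,-8.2]],
    [[0,0,0],[0,0,-8.2]],
    [[0,0,0],[0,0,-8]],
    [[0,0,0],[0,0,0]],
  ],
)

```text
clock: 11.2
position: [511.8, -153.9, 264.4]
ee_rot: [0.999, -0.033, 0.0, -0.0]
contact_force: [0.2, -0.5, 1.0]
gripper_width: -0.2
grasp_force: 0.0
```

```bash
python3 fit.py|tail -4; python3 -c "
from h import *
wsnap('we')
im=cv2.imread('pics/we.png')[0:400,0:640]
cv2.imwrite('pics/wec.png',cv2.resize(im,(800,500),interpolation=2))"
```

```text
TCP local [ -24.7 -113.   264.4] z 264.36308259070375 [[ 1.    -0.003  0.   ]
 [-0.003 -1.     0.001]
 [ 0.    -0.001 -1.   ]]
F [ 0.2 -0.5  1. ] 11.2
11.2 [ 511.8 -153.9  264.4] [[ 0.998 -0.065  0.   ]
 [-0.065 -0.998  0.001]
 [ 0.    -0.001 -1.   ]] [ 0.01  0.21 -0.16 -0.   -1.2   1.49]
```

View pics/wec.png

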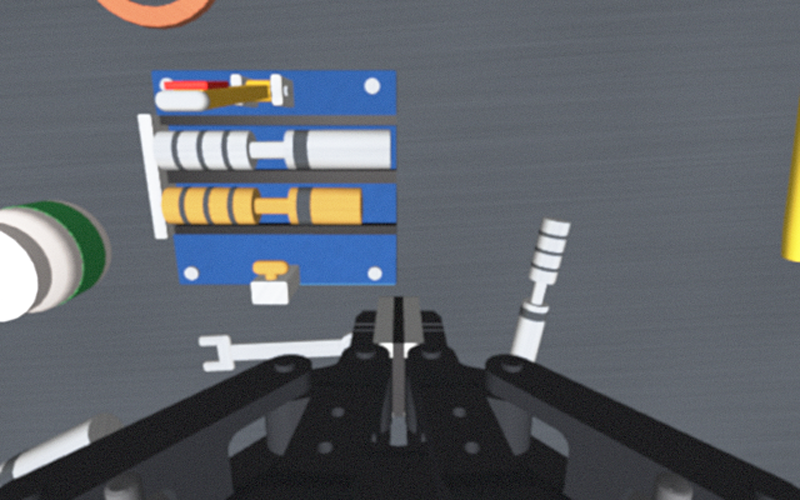

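Emit:
drive_tool(
  deltas=[
    [[3.8,0,0],[0,0,0]],
    [[3.8,0,0],[0,0,0]],
    [[3.8,0,0],[0,0,0]],
    [[3.85,0,0],[0,0,0]],
    [[0,-3.6,0],[0,0,0]],
    [[0,-3.6,0],[0,0,0]],
    [[0,-3.6,0],[0,0,0]],
    [[0,0,4],[0,0,0]],
    [[0,0,4],[0,0,0]],
    [[0,0,4],[0,0,0]],
    [[0,0,0],[0,0,0]],
    [[0,0,0],[0,0,0]],
  ],
)

```text
clock: 12.45
position: [671.5, -56.2, 144.7]
ee_rot: [0.999, -0.033, -0.0, 0.001]
contact_force: [-0.1, 0.5, 0.8]
gripper_width: -0.4
grasp_force: 0.0
```

```bash
python3 fit.py|tail -4
```

```text
TCP local [128.7  -5.7 144.7] z 144.7215043070681 [[ 1.    -0.004 -0.   ]
 [-0.004 -1.    -0.001]
 [-0.     0.001 -1.   ]]
F [-0.1  0.5  0.8] 12.45
```

Emit:
drive_tool(
  deltas=[
    [[-1.5,0,0],[0,0,0]],
    [[-1.5,0,0],[0,0,0]],
    [[-1.0,0,0],[0,0,0]],
    [[-0.6,0,0],[0,0,0]],
    [[-0.6,0,0],[0,0,0]],
    [[-0.6,0,0],[0,0,0]],
  ],
)

```text
clock: 13.05
position: [614.7, -52.1, 145.7]
ee_rot: [0.999, -0.032, 0.003, -0.0]
contact_force: [2.2, -0.9, 0.2]
gripper_width: 0.2
grasp_force: 1.3
```

Emit:
drive_tool(
  deltas=[
    [[-0.7,0,0],[0,0,0]],
    [[-0.7,0,0],[0,0,0]],
    [[-0.7,0,0],[0,0,0]],
  ],
)

```text
clock: 13.35
position: [591.8, -50.6, 144.1]
ee_rot: [0.999, -0.032, 0.0, -0.0]
contact_force: [2.6, -1.1, -0.9]
gripper_width: 0.1
grasp_force: 1.1
```

Emit:
drive_tool(
  deltas=[
    [[-0.7,0,0.1],[0,0,0]],
    [[-0.7,0,0.15],[0,0,0]],
    [[-0.7,0,0.2],[0,0,0]],
    [[-0.62,0,0.4],[0,0,0]],
    [[-0.62,0,0.4],[0,0,0]],
    [[-0.62,0,0.4],[0,0,0]],
  ],
)

```text
clock: 13.95
position: [551.9, -48.1, 127.5]
ee_rot: [0.999, -0.032, -0.0, 0.0]
contact_force: [1.9, -0.8, 0.3]
gripper_width: 0.3
grasp_force: 0.8
```

Emit:
drive_tool(
  deltas=[
    [[-0.54,0,0.55],[0,0,0]],
    [[-0.54,0,0.55],[0,0,0]],
    [[-0.54,0,0.55],[0,0,0]],
  ],
)

```text
clock: 14.25
position: [535.8, -47.1, 110.7]
ee_rot: [0.999, -0.032, -0.0, 0.0]
contact_force: [1.3, -1.1, 0.9]
gripper_width: -0.2
grasp_force: 0.7
```

```bash
python3 fit.py|tail -4
```

```text
TCP local [ -7.3  -5.1 110.7] z 110.65350095982545 [[ 1.    -0.003 -0.001]
 [-0.003 -1.    -0.   ]
 [-0.001  0.    -1.   ]]
F [ 1.3 -1.1  0.9] 14.25
```

Emit:
drive_tool(
  deltas=[
    [[-0.5,0,0.32],[0,0,0]],
    [[-0.5,0,0.32],[0,0,0]],
    [[-0.5,0,0.32],[0,0,0]],
    [[-0.5,0,0.32],[0,0,0]],
    [[-0.25,0,0.4],[0,0,0]],
    [[-0.25,0,0.4],[0,0,0]],
    [[-0.25,0,0.4],[0,0,0]],
    [[-0.25,0,0.4],[0,0,0]],
  ],
)

```text
clock: 15.05
position: [506.4, -45.2, 82.1]
ee_rot: [0.999, -0.032, -0.0, 0.0]
contact_force: [0.6, 0.4, 1.1]
gripper_width: -0.2
grasp_force: 0.5
```

Emit:
drive_tool(
  deltas=[
    [[-0.15,0,0.3],[0,0,0]],
    [[-0.15,0,0.3],[0,0,0]],
    [[-0.15,0,0.3],[0,0,0]],
    [[-0.1,0,0.3],[0,0,0]],
  ],
)

```text
clock: 15.45
position: [500.9, -44.8, 70.3]
ee_rot: [0.999, -0.032, 0.0, -0.0]
contact_force: [0.5, 0.4, 1.8]
gripper_width: -0.1
grasp_force: 0.5
```

```bash
python3 fit.py|tail -4
```

```text
TCP local [-42.3  -4.9  70.3] z 70.29746093354895 [[ 1.    -0.003  0.   ]
 [-0.003 -1.     0.   ]
 [ 0.    -0.    -1.   ]]
F [0.5 0.4 1.8] 15.45
```

Emit:
drive_tool(
  deltas=[
    [[-0.05,0,0.15],[0,0,0]],
    [[-0.05,0,0.15],[0,0,0]],
    [[0,0,0.1],[0,0,0]],
    [[0,0,0.1],[0,0,0]],
  ],
)

```text
clock: 15.85
position: [499.9, -44.8, 66.1]
ee_rot: [0.999, -0.032, -0.0, 0.0]
contact_force: [-2.4, 0.6, 10.5]
gripper_width: 0.1
grasp_force: 5.3
```

Emit:
drive_tool(
  deltas=[
    [[0,0,0.1],[0,0,0]],
    [[0,0,0.1],[0,0,0]],
    [[0,0,0.1],[0,0,0]],
  ],
)

```text
clock: 16.15
position: [499.9, -44.8, 65.3]
ee_rot: [0.999, -0.032, -0.0, 0.0]
contact_force: [-7.1, 2.6, 23.5]
gripper_width: -0.0
grasp_force: 11.2
```

Emit:
drive_tool(
  deltas=[
    [[0,0,0.1],[0,0,0]],
    [[0,0,0.1],[0,0,0]],
  ],
)

```text
clock: 16.35
position: [499.4, -44.8, 62.8]
ee_rot: [0.999, -0.032, -0.0, 0.0]
contact_force: [-5.0, 2.3, 15.8]
gripper_width: 0.2
grasp_force: 7.1
```

Emit:
drive_tool(
  deltas=[
    [[0,0,0.1],[0,0,0]],
    [[0,0,0],[0,0,0]],
  ],
)

```text
clock: 16.55
position: [499.0, -44.8, 60.4]
ee_rot: [0.999, -0.032, -0.001, 0.0]
contact_force: [-2.6, 1.8, 8.4]
gripper_width: 0.0
grasp_force: 3.8
```

Emit:
drive_tool(
  deltas=[
    [[0,0,0.1],[0,0,0]],
    [[0,0,0],[0,0,0]],
  ],
)

```text
clock: 16.75
position: [498.9, -44.8, 58.5]
ee_rot: [0.999, -0.032, -0.001, 0.0]
contact_force: [-1.9, -0.4, 2.5]
gripper_width: 0.0
grasp_force: 1.1
```

Emit:
drive_tool(
  deltas=[
    [[0,0,0.1],[0,0,0]],
    [[0,0,0],[0,0,0]],
  ],
)

```text
clock: 16.95
position: [500.0, -44.8, 57.1]
ee_rot: [0.999, -0.032, -0.0, 0.0]
contact_force: [0.5, 1.0, -0.8]
gripper_width: 0.2
grasp_force: 0.0
```

Snapped. Creep to the firm stop (pad near z = 51).

Emit:
drive_tool(
  deltas=[
    [[0,0,0.1],[0,0,0]],
    [[0,0,0.1],[0,0,0]],
    [[0,0,0.1],[0,0,0]],
    [[0,0,0],[0,0,0]],
  ],
)

```text
clock: 17.35
position: [499.9, -44.8, 54.2]
ee_rot: [0.999, -0.032, -0.0, 0.0]
contact_force: [-0.0, 0.2, 0.0]
gripper_width: -0.1
grasp_force: 0.0
```

Emit:
drive_tool(
  deltas=[
    [[0,0,0.1],[0,0,0]],
    [[0,0,0],[0,0,0]],
  ],
)

```text
clock: 17.55
position: [500.0, -44.7, 53.4]
ee_rot: [0.999, -0.032, -0.0, 0.0]
contact_force: [-0.1, -0.6, -0.2]
gripper_width: 0.1
grasp_force: 0.0
```

Emit:
drive_tool(
  deltas=[
    [[0,0,0.1],[0,0,0]],
    [[0,0,0],[0,0,0]],
  ],
)

```text
clock: 17.75
position: [499.9, -44.7, 52.4]
ee_rot: [0.999, -0.032, -0.0, 0.0]
contact_force: [-0.7, -0.2, -0.5]
gripper_width: -0.2
grasp_force: 0.0
```

Emit:
drive_tool(
  deltas=[
    [[0,0,0.1],[0,0,0]],
    [[0,0,0],[0,0,0]],
  ],
)

```text
clock: 17.95
position: [499.9, -44.7, 51.4]
ee_rot: [0.999, -0.032, -0.0, 0.0]
contact_force: [-0.6, -0.0, -0.2]
gripper_width: 0.3
grasp_force: 0.0
```

Emit:
drive_tool(
  deltas=[
    [[0,0,0.1],[0,0,0]],
    [[0,0,0],[0,0,0]],
  ],
)

```text
clock: 18.15
position: [500.1, -44.8, 51.0]
ee_rot: [0.999, -0.032, 0.0, 0.0]
contact_force: [-1.4, 0.6, 4.3]
gripper_width: -0.1
grasp_force: 2.2
```

Emit:
drive_tool(
  deltas=[
    [[0,0,0.1],[0,0,0]],
    [[0,0,0],[0,0,0]],
  ],
)

```text
clock: 18.35
position: [500.2, -44.8, 50.9]
ee_rot: [0.999, -0.032, 0.0, 0.0]
contact_force: [-3.2, 1.0, 11.7]
gripper_width: 0.0
grasp_force: 5.5
```

7.4 N/mm; 1.3 mm more gives about 21 N.

Emit:
drive_tool(
  deltas=[
    [[0,0,0.13],[0,0,0]],
    [[0,0,0],[0,0,0]],
    [[0,0,0],[0,0,0]],
    [[0,0,0],[0,0,0]],
  ],
)

```text
clock: 18.75
position: [500.2, -44.7, 50.7]
ee_rot: [0.999, -0.032, 0.0, 0.0]
contact_force: [-6.0, 2.0, 19.1]
gripper_width: 0.3
grasp_force: 9.5
```

Emit:
drive_tool(
  deltas=[
    [[0,0,0],[0,0,0]],
    [[0,0,0],[0,0,0]],
    [[0,0,0],[0,0,0]],
    [[0,0,0],[0,0,0]],
  ],
)

```text
clock: 19.15
position: [500.2, -44.8, 50.7]
ee_rot: [0.999, -0.032, 0.0, 0.0]
contact_force: [-5.9, 1.8, 18.6]
gripper_width: 0.1
grasp_force: 9.5
```

Emit:
drive_tool(
  deltas=[
    [[0,0,-0.5],[0,0,0]],
    [[0,0,-1],[0,0,0]],
    [[0,0,-3],[0,0,0]],
    [[0,0,-4],[0,0,0]],
    [[0,0,-4],[0,0,0]],
    [[-2,0,-4],[0,0,0]],
    [[-4,0,-4],[0,0,0]],
    [[-4,0,0],[0,0,0]],
    [[0,0,0],[0,0,0]],
    [[0,0,0],[0,0,0]],
  ],
)

```text
clock: 20.15
position: [404.4, -38.6, 249.2]
ee_rot: [0.999, -0.032, 0.001, -0.0]
contact_force: [1.0, 0.1, 0.6]
gripper_width: 0.0
grasp_force: 0.0
```

```bash
python3 -c "
from h import *
wsnap('wf')
im=cv2.imread('pics/wf.png')
cv2.imwrite('pics/wfc.png',cv2.resize(im,(800,500),interpolation=2))"
```

```text
20.15 [404.4 -38.6 249.2] [[ 0.998 -0.064  0.002]
 [-0.064 -0.998  0.001]
 [ 0.002 -0.001 -1.   ]] [ 0.31 -0.02 -0.45  0.   -1.13  1.2 ]
```

View pics/wfc.png

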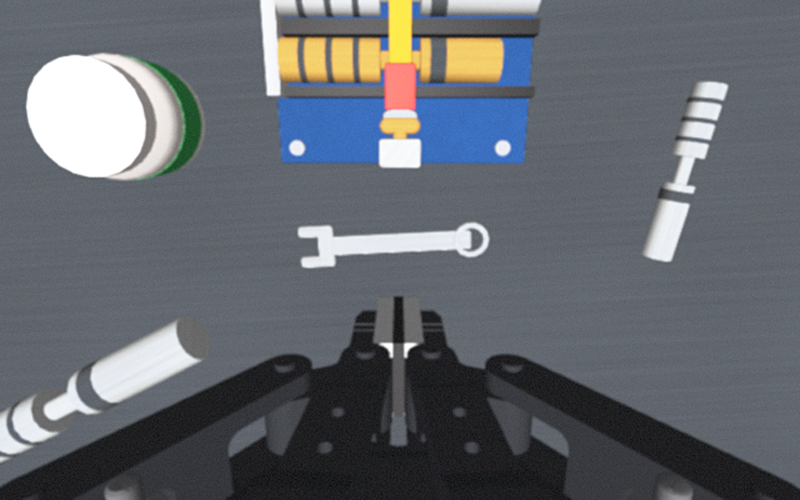

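The bar is level and its end sits under the brass plunger (400,125). The short shaft touches the stop at (278,60), and the bar crosses both necks.

```bash
python3 -c "
from bench import arm
print(arm.job_done())"
```

```text
the job is handed in; nothing more can be done
None
```

Job handed in at about 20 s: both shafts are home against the end stop, and the keeper bar snapped shut under the catch and was held at about 19 N for at least 0.6 s; no verdict came back.

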